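Change the filter of the bench downdraft unit

TASK

Change the filter of the blue downdraft unit on the lamp-restorer's bench: draw the dirty filter (dark media) straight out of the mouth by its upright grip and lay it flat and gently in the black tray, without tipping its dust out. Then slide the clean filter (white media) through the mouth under the deck, grip end last, until it is fully home against its stop. Finally push the sprung red stud down, turn it a quarter turn clockwise until it locks, and let go; leave everything else on the bench where it is.

Things in the scene. Friction and masses are not known exactly. Their poses are not given: they have to be found in the camera images.
- downdraft: Fixed blue unit, 275 mm long, 190 wide; perforated deck, top 56 mm above the bench; at the rear a fan housing 115 mm high starting 50 mm behind the origin. Origin on the bench, 100 mm behind the lip (front edge of the deck). z up, x into the unit (slide-in direction), y across. Under the deck runs the filter channel: 101 mm wide, floor 4 mm and ceiling 37 mm above the bench, a stop at its end.
- filter_seat (a point): Point in the unit where the centre of a filter's frame (its _frame point) is when the filter is fully home against the stop, resting on the channel floor; 16 mm above the bench, 88 mm behind the lip. Axes as downdraft.
- mouth (a point): Middle of the unit's open mouth, straight under the lip, 20 mm above the bench. Axes as downdraft. Steel guides flare out at both sides and a low ramp rises to the floor from 20 mm before the lip; the lip's lower edge is bevelled. When a filter is home its grip is 49 mm before this point; drawn 165 mm out from home, it is clear of the guides.
- dirty_grip (a point): Grasp point on the dirty filter: in its black upright grip plate, 46 mm above the filter's underside. z up, x from grip to frame (the end that goes in first), y across. Plate: 10 mm thick in x, 70 wide in y, from the underside up to 62 mm; pinch across its thickness. At the start the filter is in the channel, loose, up to 32 mm short of home.
- dirty_frame (a point): Centre of the dirty filter's frame, 137 mm from its grip along +x, 12 mm above the underside; same axes. Aluminium frame with dark brown pleats, 110 x 96 x 24 mm; whole filter 197 mm long, 0.2 to 0.45 kg. A tongue 70 mm wide, 25 to 30 mm above the underside, joins frame and grip; in it, 65 mm from the grip, is the slot for the stud's foot (32 mm in y, 14 mm in x).
- clean_grip (a point): Grasp point on the clean filter, which lies flat on the bench, grip towards the robot; its shape, sizes and axes are those of the dirty filter.
- clean_frame (a point): Centre of the clean filter's frame (white pleats), 137 mm from its grip along +x, 12 mm above the underside; same axes.
- tray: Fixed black plastic tray for spent filters, outside 256 mm (its x) by 146 mm (its y), walls 4 mm thick and 28 mm high, floor 4 mm thick. Origin: centre of its underside, on the bench; z up. A filter fits in it lengthwise only, either way round.
- stud_head (a point): Middle of the red wing head of the stud, on its vertical axis, 16 mm behind the lip in the middle of the unit; 91 mm above the bench when up. Wing: 46 mm long (this point's y), 10 thick (its x), 30 high; below it a boss 22 mm wide reaches down to 70 mm. Its hidden foot, parallel to the wing, enters the slot of a home filter and, turned, catches under the tongue.
- stud_push (a joint): How far the stud is pushed down, m: 0 up to 0.016 at the bottom. Spring: 3.5 N to start, 9 N at the bottom. From 0.0135 the foot is below the tongue and can be turned under it. Locked, it stays some 0.010 to 0.013 down by itself; otherwise it springs up.
- stud (a joint): Angle of the stud, rad: 0 (wing across the unit) to 1.5 at its end stop (wing along the unit, locked), growing clockwise from above; stays where left, friction 0.03 N m. Starts up, at 0 to 0.15, at which the foot passes the slot.
- polish: Bystander: metal polish bottle with a yellow label, 54 mm wide, 150 mm high.
- candle_cup: Bystander: turned brass candle cup, 52 mm wide, 66 mm high.
- shade: Bystander: brass bowl shade, 116 mm wide, 50 mm high.
- brush: Bystander: brush lying on the bench.
- driver: Bystander: screwdriver lying on the bench.
- spanner: Bystander: spanner lying on the bench.
- ceiling_rose: Bystander: copper ceiling rose, 96 mm wide, 40 mm high.
Mind the look-alikes: they are no part of the job. Leave any purple look-alike of the part that bears dirty_grip alone.

How it is judged:
On the way, in this order (a step that is already met when the one before it is completed fails the run):
1. the dirty filter is lowered into the tray in the grip, not dropped (z of dirty_frame in the frame of tray below 0.034 m and x of dirty_frame in the frame of tray between -0.085 and 0.085 m and y of dirty_frame in the frame of tray between -0.03 and 0.03 m and contact force between the fingers and anything else above 1 N), for 0.05 s.
2. the dirty filter lies flat in the tray, let go (z of dirty_frame in the frame of tray below 0.022 m and x of dirty_frame in the frame of tray between -0.085 and 0.085 m and y of dirty_frame in the frame of tray between -0.03 and 0.03 m and angle between dirty_frame's own z axis and vertical below 0.06 rad and contact force between the fingers and anything else below 0.5 N), for 0.2 s.
3. the clean filter is fully home in the unit (x of clean_frame in the frame of filter_seat between -0.004 and 0.003 m and y of clean_frame in the frame of filter_seat between -0.005 and 0.005 m and angle between the x axis of clean_frame and the x axis of filter_seat, either way round below 0.07 rad), for 0.2 s.
4. the stud is locked: turned a quarter turn and caught under the filter's tongue, let go (value of joint stud above 1.2 rad and value of joint stud_push above 0.007 m and contact force between the fingers and anything else below 0.5 N), for 0.2 s.
At the end, for the whole second after the job is handed in: Clean filter home (within 5 mm of filter_seat along and across the channel, aligned within 4 degrees); stud turned past 1.2 rad and staying at least 7 mm down by itself under the clean filter's tongue; dirty filter flat (within 3.4 degrees) on the tray floor, inside its walls (x of clean_frame in the frame of filter_seat between -0.005 and 0.003 m and y of clean_frame in the frame of filter_seat between -0.005 and 0.005 m and angle between the x axis of clean_frame and the x axis of filter_seat, either way round below 0.07 rad and value of joint stud above 1.2 rad and value of joint stud_push above 0.007 m and z of dirty_frame in the frame of tray below 0.022 m and x of dirty_frame in the frame of tray between -0.085 and 0.085 m and y of dirty_frame in the frame of tray between -0.03 and 0.03 m and angle between dirty_frame's own z axis and vertical below 0.06 rad); the robot touches nothing.
It fails at once if the dirty filter is tipped more than 35 degrees (angle between dirty_frame's own z axis and vertical above 0.61 rad).
It fails at once if the filter is slammed into the tray, or the tray struck (over 100 N) (contact force between tray and anything else above 100 N).
It fails at once if a bystander is moved more than 30 mm (distance of any of polish, candle_cup, shade, brush, driver, spanner, ceiling_rose from where it was at the start of the episode above 0.03 m).
It also fails if it takes over 64 s, if anything falls off the work surface, if the arm or the gripper's body presses on something with over 40 N, if the wrist force passes 120 N, or if a joint passes its speed limit or range.

ROBOT

A 6-joint arm with a two-finger parallel gripper is mounted at the origin on the work surface. World frame = base frame: x ahead of the robot, y to its left, z up, the work surface at z = 0. Lengths are in m, angles in rad, forces in N, time in s.
With the tool pointing down it reaches from about 0.275 to 0.825 m from the base axis. Payload 4.9 kg.
Tool frame: the origin (TCP) lies midway between the tips of the shut fingers; the grasp point (between the pads) lies 19 mm behind it (bot.grip_depth is the distance from the TCP to the grasp point, in m); y points along the fingers, x is the direction in which the jaws open and shut, and the axes are right-handed (so a half turn about y gives the same grasp; the last joint's range is limited). The gripper opens to 85 mm and grips with 20 to 120 N. Pads are 22 mm wide; open, the fingers measure 114 mm over their backs; the gripper's body (76 mm by 85 mm) begins 54 mm behind the grasp point. The pads swing forward as they close: fully open they stand 13 mm farther back than shut.
Start: joints at [-1.481, 0.326, -0.193, 1.052, 0, 1.437], TCP at [0.122, -0.536, 0.231] pointing down, gripper open.
Joint ranges: [-2.65, 2.65], [-0.97, 1.79], [-1.3, 1.35], [-1.93, 2.1], [-1.47, 1.37], [-3.14, 3.14]. Speed limits (rad/s): [2.57, 2.57, 3.14, 3.14, 3.14, 3.14].

INTERFACE

Orientations are given as a unit quaternion [w, x, y, z].
In Python, from cell import bot gives the robot as it stands. Calls block until the motion is done:
- bot.move_pose(position, orientation): joint-space move of the TCP to a pose.
- bot.move_linear(position, speed=0.15, rotation=None, until_force=None): straight line of the TCP; rotation=None keeps the orientation; speed is the mean speed in m/s. With until_force (N) it stops when the force on the tool has changed by that much, and returns True; else False.
- bot.goto_joints(angles): joint-space move.
- bot.set_gripper(opening, grasp_force=None): opening from 0.0 (shut) to 1.0 (fully open); grasp_force is the grip in N (None keeps the last); returns when the fingers have stopped.
- bot.wait(seconds).
- bot.solve_ik(position, orientation): joint angles nearest the present ones, or None.
- bot.camera(name): name is "side" or "top"; returns the picture (420x560x3 uint8, red, green, blue); there is no depth.
- bot.calibration(name): a dict with "mtx" (3x3 intrinsics, pixels), "extrinsics" (4x4, takes a point from world to camera coordinates). Camera axes: x right, y down, z forward; pixel columns grow to the right and rows downward; lengths in m; the calibration is good to about 2 mm. A picture is of the moment at which its call begins. calibration takes no time and is no camera call.
A pose or a line that the arm cannot do raises bot.PlanningError and nothing moves.
- bot.close_job(): hands the job in, once; it reports no verdict.
Trained networks look in the newest picture that a camera, given by its name, has taken for a name from the list of things; names that differ only in an ending like _2 or _b are one class to them, and where a whole thing is asked for, a point or a joint stands for the part that bears it (a point fixed in the world has none). Each returns a list of dicts, best first, with "confidence" (0 to 1); they miss things now and then, are a little off and sometimes report something else, mostly with a low value. They report only what shows in the picture. A call takes as long as a camera call. They do not tell look-alikes from the thing itself.
- bot.search_frame(camera, thing): "bbox" ([left, top, width, height] in pixels, round what is visible of it).
Readings, each from a call of its own:
- bot.read_clock(): time.
- bot.read_joint_positions(): joint angles.
- bot.read_joint_vel(): joint speeds.
- bot.read_joint_efforts(): joint torques, N m.
- bot.read_position(): TCP position.
- bot.read_tool_rot(): TCP orientation.
- bot.read_ft_force(): force on the tool from outside, world axes, zero at the start.
- bot.read_moment(): the same for the moment, N m.
- bot.read_gripper_width(): opening from 0.0 (shut) to 1.0 (fully open).
Only numpy, scipy, OpenCV 4.12 (cv2) and the standard library are available. Lean on these libraries where they do the work, as an engineer would, in place of code of your own. Each camera call takes 0.05 s, during which the arm holds its last target. There are 200 camera calls.

## Working session

There is one attempt and no reset: what is moved stays moved. The work goes in short steps, each a Python script; the robot and the scene stay as the last script left them, time stands still between calls to the robot, and variables do not carry over. Pictures are saved under pics/ and viewed, on a budget of 10 in all, crops included, one or two more only if the job needs it, and the job is handed in when it is done.

```bash
ls; mkdir -p pics
python3 - <<'E'
from cell import bot
import cv2, numpy as np
for c in ("top","side"):
    im=bot.camera(c); cv2.imwrite(f"pics/{c}0.png",cv2.resize(im[:,:,::-1],(784,588),interpolation=cv2.INTER_CUBIC))
    k=bot.calibration(c); print(c,np.round(k["mtx"],1).tolist(),np.round(k["extrinsics"],4).tolist())
    for t in ["downdraft","dirty_grip","clean_grip","dirty_frame","clean_frame","tray","stud_head","mouth"]:
        try: print(t,[([round(x) for x in d["bbox"]],round(d["confidence"],2)) for d in bot.search_frame(c,t)[:3]])
        except Exception as e: print(t,repr(e)[:80])
print(bot.read_clock(),bot.read_tool_rot(),bot.grip_depth)
E
```

```text
pics
top [[460.7, 0.0, 285.1], [0.0, 460.7, 210.9], [0.0, 0.0, 1.0]] [[0.0282, -0.9996, 0.0103, 0.1109], [-0.9926, -0.0292, -0.1182, 0.5426], [0.1185, -0.0069, -0.9929, 1.3041], [0.0, 0.0, 0.0, 1.0]]
downdraft [([137, 178, 118, 79], 0.94)]
dirty_grip [([245, 210, 27, 29], 0.88), ([87, 242, 40, 71], 0.84), ([152, 280, 76, 55], 0.61)]
clean_grip [([367, 174, 43, 75], 0.89)]
dirty_frame [([247, 212, 24, 26], 0.96), ([148, 278, 79, 54], 0.89), ([85, 239, 39, 75], 0.82)]
clean_frame [([365, 177, 41, 66], 0.75)]
tray [([422, 159, 58, 86], 0.77), ([245, 209, 25, 30], 0.69)]
stud_head [([236, 214, 6, 19], 0.41)]
mouth [([142, 177, 114, 76], 0.82)]
side [[446.5, 0.0, 288.8], [0.0, 446.5, 210.9], [0.0, 0.0, 1.0]] [[0.8339, -0.5517, -0.0124, -0.342], [-0.4006, -0.5898, -0.7012, 0.3637], [0.3796, 0.5897, -0.7129, 1.3626], [0.0, 0.0, 0.0, 1.0]]
downdraft []
dirty_grip [([181, 200, 15, 22], 0.58)]
clean_grip [([329, 259, 57, 34], 0.75), ([367, 220, 18, 17], 0.6)]
dirty_frame [([183, 202, 10, 19], 0.77), ([273, 204, 19, 21], 0.57), ([164, 175, 9, 13], 0.4)]
clean_frame [([331, 263, 56, 32], 0.7), ([332, 165, 17, 38], 0.7), ([367, 218, 19, 19], 0.26)]
tray [([361, 281, 88, 77], 0.65), ([245, 144, 49, 69], 0.48)]
stud_head []
mouth [([246, 145, 49, 62], 0.87)]
0.9 [-0.5526826   0.5527158  -0.44104502  0.44105156] 0.0187
```

View pics/top0.png

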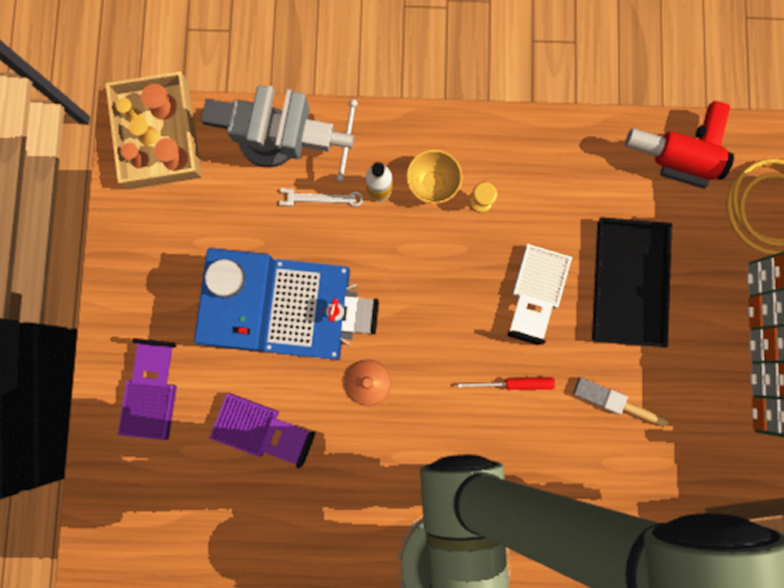

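View pics/side0.png

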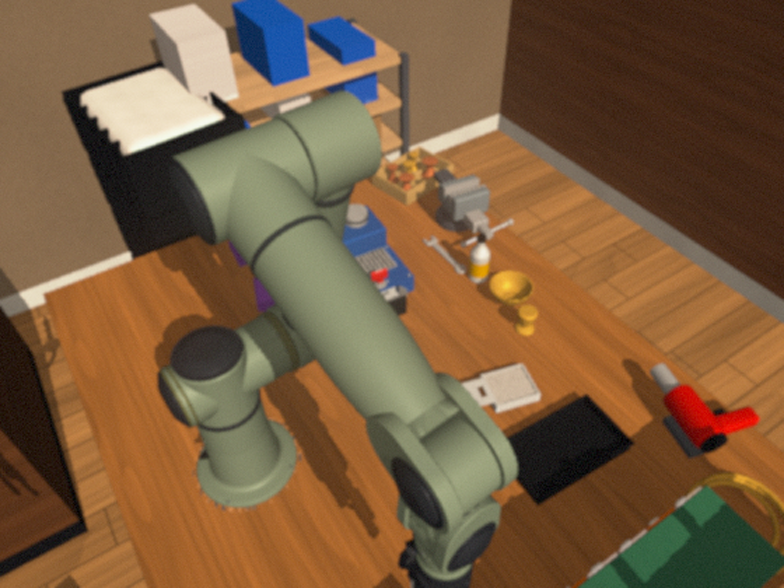

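```bash
cat > h.py <<'E'
from cell import bot
import cv2, numpy as np
def cal(c):
    k=bot.calibration(c); return np.array(k["mtx"]),np.array(k["extrinsics"])
def w2p(c,P):
    K,E=cal(c); P=np.atleast_2d(P); q=(E[:3,:3]@P.T+E[:3,3:]); q=K@q; return (q[:2]/q[2]).T
def p2w(c,uv,z):
    K,E=cal(c); R=E[:3,:3]; o=-R.T@E[:3,3]; out=[]
    for u,v in np.atleast_2d(uv):
        d=R.T@np.linalg.inv(K)@[u,v,1]; out.append(o+d*(z-o[2])/d[2])
    return np.array(out)
def loc(pose,pts):  # pose x,y,yaw ; local pts -> world
    x,y,a=pose; c,s=np.cos(a),np.sin(a); P=np.atleast_2d(np.array(pts,float)).copy()
    P[:,:2]=P[:,:2]@np.array([[c,s],[-s,c]])+[x,y]; return P
def down(phi): # tool pointing down, tool x axis (jaw dir) along yaw phi
    from scipy.spatial.transform import Rotation as R
    x=np.array([np.cos(phi),np.sin(phi),0]); z=np.array([0,0,-1.]); y=np.cross(z,x)
    q=R.from_matrix(np.stack([x,y,z],1)).as_quat(); return q[[3,0,1,2]]
E
cat > seg.py <<'E'
from h import *
im=bot.camera("top"); np.save("top.npy",im)
hsv=cv2.cvtColor(im,cv2.COLOR_RGB2HSV)
def big(m,box):
    z=np.zeros_like(m); x0,y0,x1,y1=box; z[y0:y1,x0:x1]=m[y0:y1,x0:x1]
    n,l,s,c=cv2.connectedComponentsWithStats(z); i=1+np.argmax(s[1:,4]); mm=(l==i).astype(np.uint8)
    ct=max(cv2.findContours(mm,cv2.RETR_EXTERNAL,cv2.CHAIN_APPROX_NONE)[0],key=cv2.contourArea); return mm,ct,c[i],s[i]
def rect(name,m,box,z):
    mm,ct,c,s=big(m,box); W=p2w("top",ct[:,0].astype(float),z)
    r=cv2.minAreaRect((W[:,:2]*1000).astype(np.float32)); print(name,np.round(r[0],1),np.round(r[1],1),round(r[2],1),"cent",np.round(p2w("top",c,z)[0],4),"area",s[4])
H,S,V=[hsv[...,i] for i in range(3)]
blue=((H>100)&(H<125)&(S>120)).astype(np.uint8); white=((S<70)&(V>120)).astype(np.uint8)
dark=(V<60).astype(np.uint8); red=(((H<6)|(H>174))&(S>170)&(V>100)).astype(np.uint8)
rect("tray",dark,(415,150,490,255),.028)
rect("cleanwhite",white,(355,165,415,250),.024)
rect("cleangrip",dark,(355,230,400,250),.062)
rect("dirtygrip",dark,(258,205,275,245),.066)
rect("stud",red,(228,210,250,235),.106)
rect("blue",blue,(130,170,260,262),.056)
mm,ct,c,s=big(blue,(192,170,260,262))
e=[(ct[ct[:,0,1]==r][:,0,0].max(),r) for r in range(192,254,4)]; print(np.round(p2w("top",np.array(e,float),.056)[:,:2],4).tolist())
for d,f in(("top",np.min),("bot",np.max)):
  print(d,np.round(p2w("top",np.array([(u,f(ct[ct[:,0,0]==u][:,0,1])) for u in range(200,248,6)],float),.056)[:,:2],4).tolist())
E
python3 seg.py
python3 - <<'E'
import numpy as np,cv2
im=np.load('top.npy'); cv2.imwrite('pics/c1.png',cv2.resize(im[170:265,130:280,::-1],None,fx=5,fy=5,interpolation=cv2.INTER_NEAREST))
E
```

```text
tray [ 584.  -358.6] [156.1 261.5] 86.9 cent [ 0.5817 -0.3583  0.028 ] area 4684
cleanwhite [ 555.5 -161.6] [ 98.3 186.5] 74.7 cent [ 0.5631 -0.164   0.024 ] area 1824
cleangrip [ 457.7 -129.9] [72.8 13. ] 74.9 cent [ 0.4578 -0.1292  0.062 ] area 113
dirtygrip [492.4 176.4] [ 8.4 65.7] 85.5 cent [0.4924 0.1763 0.066 ] area 73
stud [498.4 252.4] [14.4 43.7] 77.1 cent [0.4968 0.2533 0.106 ] area 50
blue [513.6 383.5] [293.  196.3] 85.6 cent [0.5055 0.3951 0.056 ] area 4241
[[0.5875, 0.2341], [0.576, 0.2337], [0.5645, 0.2332], [0.5529, 0.2356], [0.5413, 0.2381], [0.5298, 0.2405], [0.5184, 0.24], [0.5059, 0.2764], [0.4945, 0.2759], [0.4841, 0.2415], [0.4727, 0.2439], [0.4613, 0.2463], [0.45, 0.2458], [0.4389, 0.2426], [0.4275, 0.245], [0.4163, 0.2445]]
top [[0.6008, 0.3718], [0.5984, 0.3546], [0.5989, 0.3374], [0.5965, 0.3202], [0.597, 0.3031], [0.5947, 0.2858], [0.5923, 0.2686], [0.5928, 0.2514]]
bot [[0.4158, 0.3626], [0.4134, 0.3456], [0.4111, 0.3286], [0.4116, 0.3118], [0.4093, 0.2948], [0.4098, 0.278], [0.4074, 0.261], [0.4163, 0.2445]]
```

View pics/c1.png

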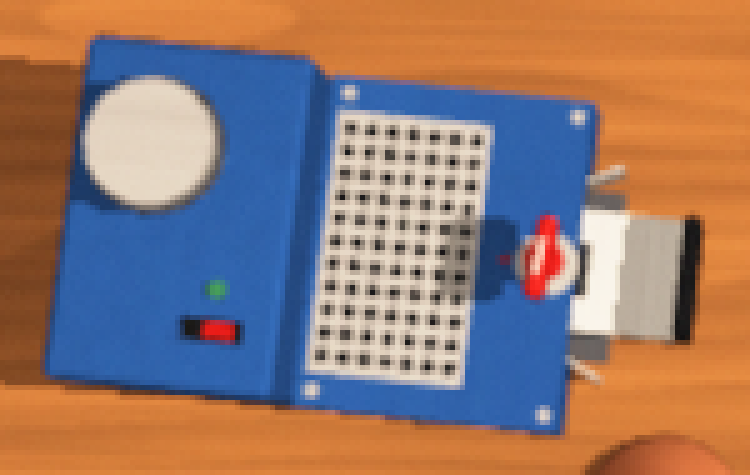

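```bash
cat >> h.py <<'E'
AU=np.radians(85.7); LIP=(0.4983,0.2400,AU); TRAY=(0.583,-0.3585,np.radians(-3.1))
DG=(0.4925,0.1763,AU); CG=(0.4590,-0.1325,np.radians(-15.2))
E
python3 - <<'E'
from h import *
tg=loc(TRAY,[[-.0935,0,0]])[0]
for n,p,a in [("dg",(DG[0],DG[1],.04),AU),("out",(.480,.006,.04),AU),("up",(.48,.006,.14),AU),("tray",(tg[0],tg[1],.04),TRAY[2]),("cg",(CG[0],CG[1],.035),CG[2]),("stud",(.4995,.256,.065),AU-.1),("studend",(.4995,.256,.065),AU-1.6)]:
  for k in (0,np.pi):
    q=bot.solve_ik(list(p),list(down(a+k))); print(n,k>0,None if q is None else np.round(q,2))
E
```

```text
dg False None
dg True None
out False None
out True None
up False None
up True None
tray False None
tray True None
cg False [ 0.16  1.38  0.07  1.83 -1.15 -3.14]
cg True [-0.97  1.39  0.1   1.85  0.86 -3.14]
stud False None
stud True None
studend False None
studend True None
```

```bash
sed -i 's/z=np.array(\[0,0,-1.\]); y=np.cross(z,x)/y=np.array([0,0,-1.]); z=np.cross(x,y)/' h.py
python3 - <<'E'
from h import *
tg=loc(TRAY,[[-.0935,0,0]])[0]
for n,p,a in [("dg",(DG[0],DG[1],.04),AU),("out",(.480,.006,.04),AU),("up",(.48,.006,.14),AU),("tray",(tg[0],tg[1],.04),TRAY[2]),("cg",(CG[0],CG[1],.035),CG[2]),("stud",(.4995,.256,.065),AU-.1),("studend",(.4995,.256,.065),AU-1.6)]:
  for k in (0,np.pi):
    q=bot.solve_ik(list(p),list(down(a+k))); print(n,k>0,None if q is None else np.round(q,2))
E
```

```text
dg False [ 0.2   0.49 -0.5   0.58  0.    0.28]
dg True [ 0.2   0.49 -0.5   0.58  0.   -2.86]
out False [-0.14  0.43 -0.61  0.53  0.   -0.07]
out True [-0.14  0.43 -0.61  0.53  0.    3.08]
up False [-0.14  0.29 -0.51  0.78  0.   -0.07]
up True [-0.14  0.29 -0.51  0.78  0.    3.08]
tray False [-0.75  0.61 -0.28  0.69  0.    0.88]
tray True [-0.75  0.61 -0.28  0.69  0.   -2.26]
cg False [-0.44  0.43 -0.62  0.51  0.    1.4 ]
cg True [-0.44  0.43 -0.62  0.51  0.   -1.74]
stud False [ 0.34  0.51 -0.38  0.68  0.    0.52]
stud True [ 0.34  0.51 -0.38  0.68  0.   -2.62]
studend False [ 0.34  0.51 -0.38  0.68  0.    2.02]
studend True [ 0.34  0.51 -0.38  0.68  0.   -1.12]
```

Run:
```python
from h import *
q=list(down(AU)); x,y,_=DG
bot.set_gripper(0.6,90)
bot.move_pose([x,y,.16],q)
im=bot.camera("side"); cv2.imwrite("pics/s1.png",cv2.resize(im[:,:,::-1],(784,588)))
bot.move_linear([x,y,.040],speed=.12,until_force=8)
print(bot.read_position(),bot.read_ft_force())
bot.set_gripper(0,90); print(bot.read_gripper_width(),bot.read_ft_force(),bot.read_clock())
# draw out
for d in(.01,.04,.172):
    P=loc((x,y,AU),[[-d,0,.040]])[0]; bot.move_linear(list(P),speed=.10); print(np.round(bot.read_ft_force(),1),bot.read_gripper_width())
im=bot.camera("top"); cv2.imwrite("pics/t1.png",im[100:320,120:500,::-1].repeat(2,0).repeat(2,1)); print(bot.read_clock(),bot.read_position())
```

```text
[0.49312285 0.17642654 0.04062497] [ 0.04173814  0.51688651 -0.31957108]
0.09772569072302043 [-0.51094113 -1.76392358  4.09520055] 5.8833
[ 0.1 -2.3  5.9] 0.0965658641486965
[-1.5 -1.6  4.8] 0.09906201671122591
[ 0.1 -0.2 -3.1] 0.09807300502388815
8.1 [0.47958291 0.00523361 0.03998118]
```

View pics/t1.png

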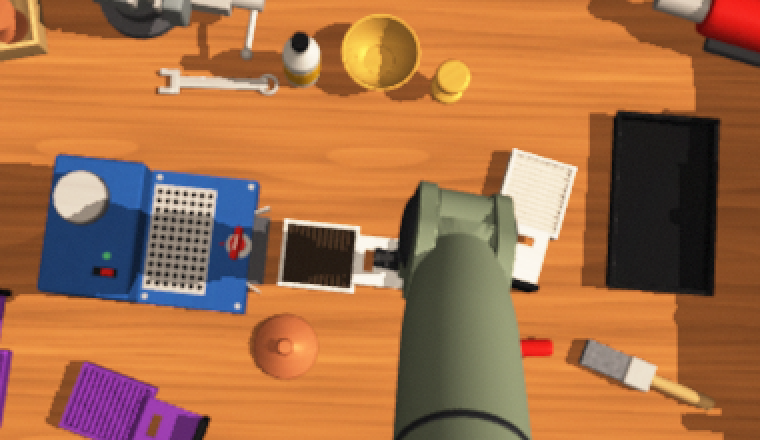

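Run:
```python
from h import *
p=bot.read_position()
P=loc((p[0],p[1],AU),[[-.01,0,.145]])[0]; bot.move_linear([P[0],P[1],.040],speed=.06); bot.move_linear(list(P),speed=.12)
tg=loc(TRAY,[[-.0935,0,.145]])[0]; q=list(down(TRAY[2]))
mid=[.43,-.19,.145]
bot.move_linear(mid,speed=.14,rotation=list(down((AU+TRAY[2])/2)))
bot.move_linear(list(tg),speed=.12,rotation=q)
im=bot.camera("side"); cv2.imwrite("pics/s2.png",cv2.resize(im[150:400,220:520,::-1],None,fx=2.4,fy=2.4))
bot.move_linear([tg[0],tg[1],.060],speed=.12)
print(bot.read_ft_force(), bot.read_clock(),bot.read_gripper_width())
```

```text
[ 0.31216738 -0.2591785  -2.42142082] 13.4583 0.09796726147966577
```

View pics/s2.png

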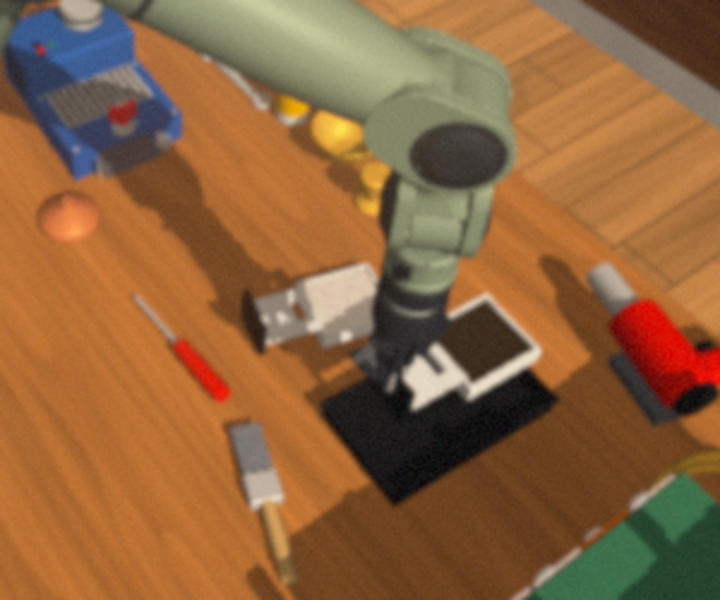

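```bash
python3 - <<'E'
from h import *
p=bot.read_position()
print(bot.move_linear([p[0],p[1],.0375],speed=.04,until_force=4), bot.read_position(), bot.read_ft_force())
bot.wait(.1); bot.set_gripper(.45); bot.wait(.1); print(bot.read_ft_force())
bot.move_linear([p[0],p[1],.15],speed=.15); bot.wait(.2); print(bot.read_clock())
bot.camera("side")
np.save("side.npy",bot.camera("side"))
E
python3 seg.py
python3 - <<'E'
from h import *
im=np.load("top.npy"); a=cv2.resize(im[160:260,355:495,::-1],None,fx=5,fy=5,interpolation=cv2.INTER_NEAREST)
cv2.imwrite("pics/t2.png",a)
E
```

```text
True [ 0.48997081 -0.35373797  0.04074992] [-0.18381734 -0.21765979  4.63811913]
[-0.24335817  0.12099366  0.1452321 ]
15.6417
tray [ 575.3 -376.2] [192.3 277.1] 86.9 cent [ 0.5616 -0.3725  0.028 ] area 3176
cleanwhite [ 556.8 -161.9] [ 98.3 183.7] 74.7 cent [ 0.5643 -0.1643  0.024 ] area 1793
cleangrip [ 457.7 -129.9] [72.8 13. ] 74.9 cent [ 0.458  -0.1287  0.062 ] area 113Traceback (most recent call last):
  File "seg.py", line 17, in <module>
    rect("dirtygrip",dark,(258,205,275,245),.066)
    ~~~~^^^^^^^^^^^^^^^^^^^^^^^^^^^^^^^^^^^^^^^^^
  File "seg.py", line 9, in rect
    mm,ct,c,s=big(m,box); W=p2w("top",ct[:,0].astype(float),z)
              ~~~^^^^^^^
  File "seg.py", line 6, in big
    n,l,s,c=cv2.connectedComponentsWithStats(z); i=1+np.argmax(s[1:,4]); mm=(l==i).astype(np.uint8)
                                                     ~~~~~~~~~^^^^^^^^^
    return _wrapfunc(a, 'argmax', axis=axis, out=out, **kwds)
    return bound(*args, **kwds)
ValueError: attempt to get argmax of an empty sequence
```

View pics/t2.png

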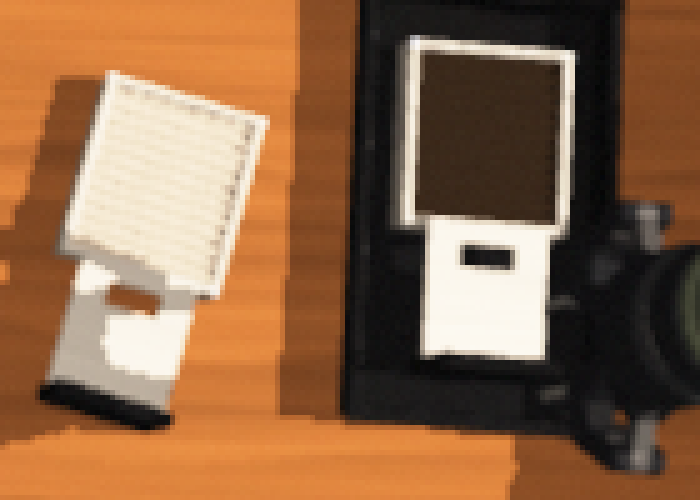

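Run:
```python
from h import *
from scipy.optimize import least_squares
L=np.array([[.192,-.048,.024],[.082,-.048,.024],[.192,.048,.024],[.005,-.035,.062],[-.005,-.035,.062]])
px=np.array([[268,118],[218,298],[111,73],[173,410],[166,428]])/5.+[355,160]-.5
r=least_squares(lambda p:(w2p("top",loc(p,L))-px).ravel(),CG)
print(r.x,np.degrees(r.x[2]),np.round(r.fun.reshape(-1,2),2).tolist())
t=np.load("top.npy").copy(); s=np.load("side.npy").copy()
B=lambda x0,x1,w,z:[[x0,-w,z],[x1,-w,z],[x1,w,z],[x0,w,z]]
out=[]
for c,im,(x0,y0,x1,y1) in(("top",t,(350,165,420,255)),("side",s,(310,245,400,310))):
    g=cv2.resize(im[y0:y1,x0:x1,::-1],None,fx=5,fy=5,interpolation=cv2.INTER_CUBIC)
    for b,col in((B(.082,.192,.048,.024),(0,0,255)),(B(-.005,.005,.035,.062),(255,0,0)),(B(-.005,.005,.035,0),(0,255,0))):
        cv2.polylines(g,[np.int32((w2p(c,loc(r.x,b))-[x0,y0]+.5)*5)],True,col,1)
    out.append(cv2.copyMakeBorder(g,0,450-g.shape[0],0,0,cv2.BORDER_CONSTANT))
cv2.imwrite("pics/o2.png",cv2.hconcat(out)[:,:800])
```

```text
[ 0.46126163 -0.13358152 -0.28254493] -16.188631736150565 [[-0.07, 0.3], [-0.43, -0.33], [0.13, -0.57], [-0.03, 0.39], [0.38, 0.17]]
```

View pics/o2.png

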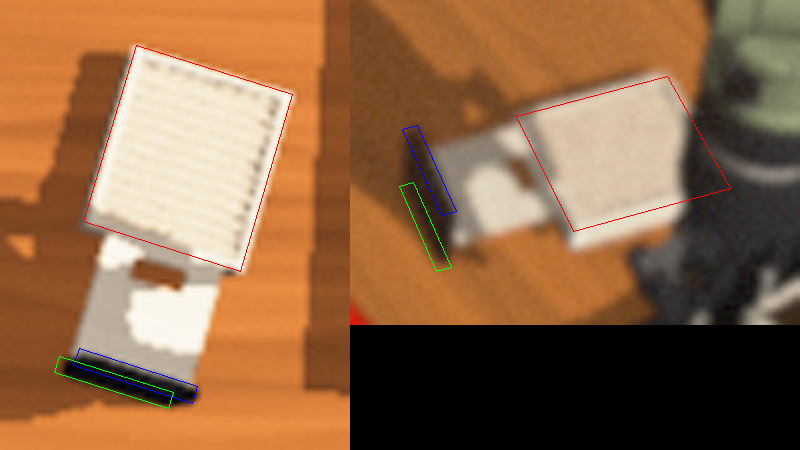

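Run:
```python
from h import *
from scipy.optimize import least_squares
L=np.array([[0,-.095,.056],[0,.095,.056],[.275,-.095,.115],[.275,.095,.115]])
px=np.array([[598,103],[566,434],[92,36],[45,376]])/5.+[130,170]-.5
r=least_squares(lambda p:(w2p("top",loc(p,L))-px).ravel(),LIP)
print(r.x,np.degrees(r.x[2]),np.round(r.fun.reshape(-1,2),2).tolist())
q=bot.solve_ik
S=loc(r.x,[[.016,0,.106]]); print(S,w2p("top",S),(w2p("top",S)-[130,170]+.5)*5)
print(loc(r.x,[[-.064,0,0]]))
```

```text
[0.49922863 0.23672171 1.49909639] 85.89189643348726 [[0.45, -0.29], [-0.51, -0.06], [0.11, -0.5], [-0.04, 0.8]]
[[0.50037485 0.2526806  0.106     ]] [[238.70481252 220.45093799]] [[546.02406261 254.75468994]]
[[0.49464376 0.17288615 0.        ]]
```

```bash
cat >> h.py <<'E'
CG=(.4613,-.1336,np.radians(-16.0)); LIP=(.4988,.2372,1.498); AU=1.498
E
python3 - <<'E'
from h import *
bot.set_gripper(.6)
q=list(down(CG[2])); bot.move_linear([CG[0],CG[1],.15],speed=.2,rotation=q)
bot.move_linear([CG[0],CG[1],.0365],speed=.12,until_force=8)
bot.set_gripper(0,100); print(bot.read_position(),bot.read_ft_force(),bot.read_gripper_width())
bot.move_linear([CG[0],CG[1],.145],speed=.15)
P=loc(LIP,[[-.235,0,.145]])[0]; m=[.44,-.06,.145]
bot.move_linear(m,speed=.1,rotation=list(down((CG[2]+AU)/2)))
bot.move_linear(list(P),speed=.1,rotation=list(down(AU)))
bot.move_linear([P[0],P[1],.0415],speed=.12)
print(bot.read_position(),bot.read_ft_force(),bot.read_clock())
t=bot.camera("top"); np.save("t3.npy",t)
x0,y0,x1,y1=190,170,340,262
g=cv2.resize(t[y0:y1,x0:x1,::-1],None,fx=5,fy=5,interpolation=cv2.INTER_CUBIC)
p=bot.read_position()
for pose,b,col in(((p[0],p[1],AU),[[.082,-.048,.0295],[.192,-.048,.0295],[.192,.048,.0295],[.082,.048,.0295]],(0,0,255)),(LIP,[[0,-.095,.056],[.15,-.095,.056],[.15,.095,.056],[0,.095,.056]],(0,255,255)),(LIP,[[-.02,-.0505,.02],[0.,-.0505,.02],[0.,.0505,.02],[-.02,.0505,.02]],(0,255,0))):
    cv2.polylines(g,[np.int32((w2p("top",loc(pose,b))-[x0,y0]+.5)*5)],True,col,1)
cv2.imwrite("pics/t3.png",g)
E
```

```text
[ 0.46185051 -0.13362443  0.03724964] [-1.61271018  0.23296938  5.11041415] 0.09983439766062734
[0.48230454 0.00271979 0.04205289] [ 0.48600155 -0.17750699 -3.08463629] 22.85
```

View pics/t3.png

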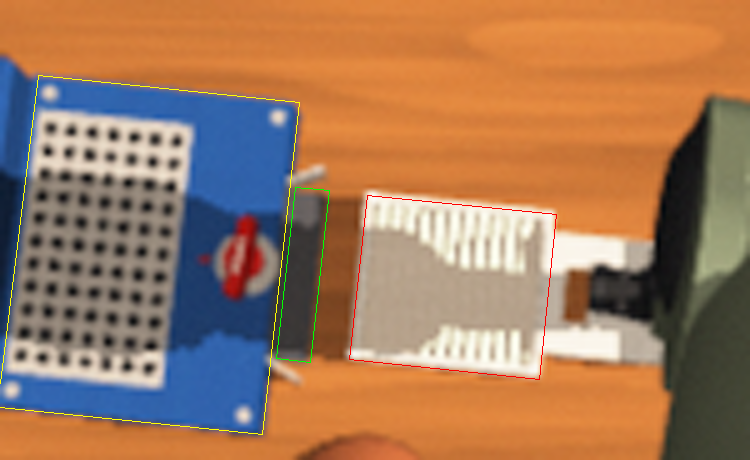

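Run:
```python
from h import *
p=bot.read_position()
for d in(-.19,-.15,-.10,-.06):
    P=loc(LIP,[[d,0,.0412]])[0]; r=bot.move_linear(list(P),speed=.08,until_force=20)
    print(d,r,np.round(bot.read_ft_force(),1),np.round(bot.read_moment(),2),np.round(loc((0,0,-AU),[np.array(bot.read_position())-[LIP[0],LIP[1],0]])[0],4))
    if r: break
print(bot.read_clock(),bot.read_gripper_width())
```

```text
-0.19 False [ 0.2  0.9 -2. ] [ 0.2  -0.01  0.07] [-1.893e-01 -1.000e-04  4.130e-02]
-0.15 False [-1.7  1.1 -0. ] [0.26 0.25 0.19] [-0.1495  0.0002  0.0411]
-0.1 False [-4.3 -6.9  4.8] [-0.99  0.75  0.24] [-0.1015  0.0005  0.0414]
-0.06 False [ 0.4  1.7 -0.5] [0.28 0.03 0.1 ] [-0.0593 -0.0003  0.0412]
25.6917 0.09131219200446668
```

Run:
```python
from h import *
P=loc(LIP,[[-.036,0,.0412]])[0]; r=bot.move_linear(list(P),speed=.03,until_force=18)
rel=lambda:np.round(loc((0,0,-AU),[np.array(bot.read_position())-[LIP[0],LIP[1],0]])[0],4)
print(r,np.round(bot.read_ft_force(),1),rel())
bot.set_gripper(.5); print(np.round(bot.read_ft_force(),1),rel())
p=np.array(bot.read_position()); bot.move_linear([p[0],p[1],.16],speed=.15)
# clear view
P=loc(LIP,[[-.2,0,.16]])[0]; bot.move_linear(list(P),speed=.25)
x0,y0,x1,y1=190,170,310,262
t=bot.camera("top"); g=cv2.resize(t[y0:y1,x0:x1,::-1],None,fx=5,fy=5,interpolation=cv2.INTER_CUBIC)
hd=[[-.023,0],[.023,0]]
for pose,b,col in((LIP,[[-.054,-.035,.066],[-.044,-.035,.066],[-.044,.035,.066],[-.054,.035,.066]],(0,0,255)),(LIP,[[.011,-.023,.106],[.021,-.023,.106],[.021,.023,.106],[.011,.023,.106]],(0,255,255))):
    cv2.polylines(g,[np.int32((w2p("top",loc(pose,b))-[x0,y0]+.5)*5)],True,col,1)
cv2.imwrite("pics/t4.png",g); print(bot.read_clock())
```

```text
True [-0.7 -1.5  5.2] [-0.0468 -0.      0.0413]
[-0.1  0.8  0.7] [-0.048   0.001   0.0404]
28.4417
```

View pics/t4.png

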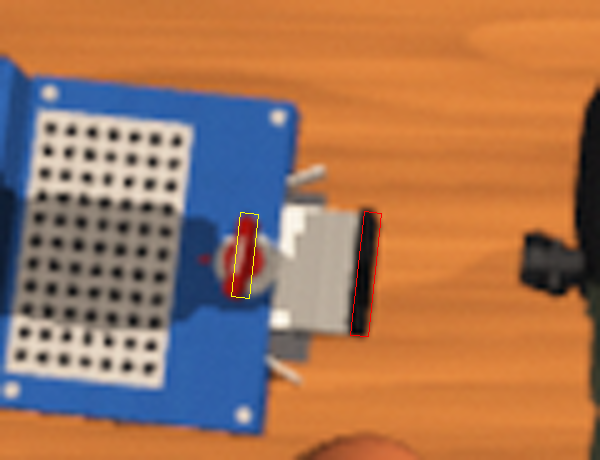

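Run:
```python
from h import *
S=loc(LIP,[[.0175,.0005,0]])[0]; q=down(AU)
bot.set_gripper(.45); 
bot.move_linear([S[0],S[1],.16],speed=.2,rotation=list(q))
bot.move_linear([S[0],S[1],.081],speed=.1,until_force=6); print(bot.read_position(),bot.read_ft_force())
bot.set_gripper(0,60); print(bot.read_gripper_width(),np.round(bot.read_ft_force(),1))
r=bot.move_linear([S[0],S[1],.081-.0162],speed=.03,until_force=22); p=np.array(bot.read_position())
print(r,p,np.round(bot.read_ft_force(),1),np.round(bot.read_moment(),2))
```

```text
[0.50009023 0.25478261 0.08154998] [-0.41228416 -0.78671437  1.01456104]
0.10077736721870781 [-0.5  3.6  3.3]
False [0.50008609 0.25540601 0.06581987] [-4.   2.2 12.6] [ 0.59  0.65 -0.01]
```

Run:
```python
from h import *
p=[0.5001,.2552,.0640]
bot.move_linear(p,speed=.03,until_force=15); print(np.round(bot.read_ft_force(),1),bot.read_position())
for a in(.4,.8,1.2,1.5):
    bot.move_linear(p,rotation=list(down(AU-a)),speed=.1)
    print(a,np.round(bot.read_ft_force(),1),np.round(bot.read_moment(),2),bot.read_position()[2],bot.read_clock())
```

```text
[-5.8  0.8 19. ] [0.50028175 0.25556267 0.06571503]
0.4 [-5.2  1.4 18.9] [ 0.37  1.27 -0.03] 0.06574975900145222 32.7083
0.8 [-4.7  3.  18.8] [ 0.53  1.12 -0.07] 0.0657162861346762 33.2583
1.2 [-3.2  3.4 17.2] [ 0.62  1.04 -0.01] 0.06575491392012273 33.8083
1.5 [-3.   3.7 16.4] [0.67 0.86 0.03] 0.06577083993982151 34.2583
```

Run:
```python
from h import *
bot.set_gripper(.45); bot.wait(.2); p=bot.read_position(); print(np.round(bot.read_ft_force(),1))
bot.move_linear([p[0],p[1],.17],speed=.15)
bot.move_linear([.42,-.02,.25],speed=.3); bot.wait(.3)
out=[]
for c,(x0,y0,x1,y1) in(("top",(190,170,310,262)),("side",(225,135,305,245))):
    t=bot.camera(c); np.save(c+"f.npy",t); out.append(cv2.copyMakeBorder(cv2.resize(t[y0:y1,x0:x1,::-1],None,fx=(3.3 if c=="top" else 5),fy=(3.3 if c=="top" else 5),interpolation=cv2.INTER_CUBIC),0,550-int(round((y1-y0)*(3.3 if c=="top" else 5))),0,0,cv2.BORDER_CONSTANT))
cv2.imwrite("pics/f.png",cv2.hconcat([o[:540] for o in out])); print(bot.read_clock())
```

```text
[-0.  -0.  -0.1]
37.25
```

View pics/f.png

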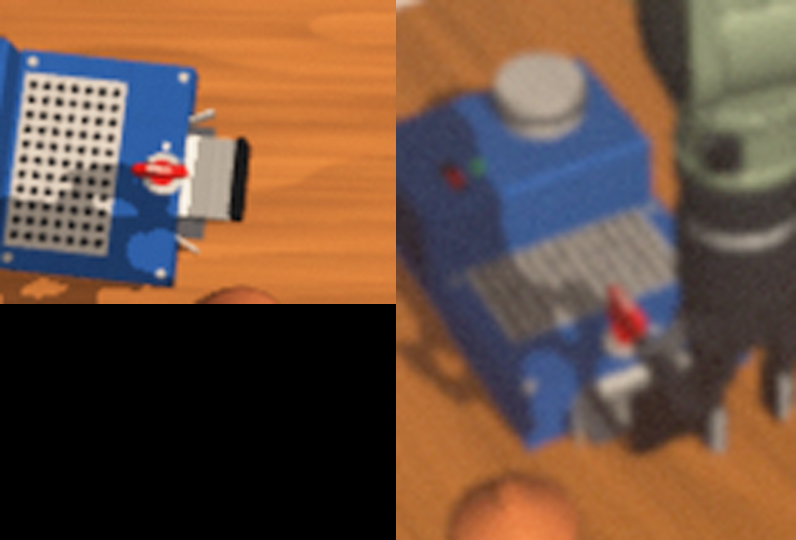

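Run:
```python
from h import *
S=loc(LIP,[[.0175,.0005,0]])[0]; im=np.load("sidef.npy"); h=cv2.cvtColor(im,cv2.COLOR_RGB2HSV)
m=((h[...,0]<8)|(h[...,0]>172))&(h[...,1]>150); m[:,:255]=0; m[:185]=0; m[215:]=0; m[:,295:]=0
v,u=np.nonzero(m); print(u.min(),u.max(),v.min(),v.max(),u.mean(),v.mean(),len(u))
B=[[a,b,c] for a in(-.023,.023) for b in(-.005,.005) for c in(-.015,.015)]
for z in(.091,.084,.080,.078):
    P=w2p("side",loc((S[0],S[1],AU),np.array(B)+[0,0,z])); print(z,P.min(0).round(1),P.max(0).round(1),P.mean(0).round(1))
```

```text
268 274 195 203 270.65 199.2 40
0.091 [266.3 190. ] [274.8 204.3] [270.6 197.1]
0.084 [266.3 191.4] [274.9 205.7] [270.6 198.5]
0.08 [266.4 192.1] [274.9 206.5] [270.7 199.3]
0.078 [266.4 192.5] [275.  206.8] [270.7 199.7]
```

Run:
```python
from h import *
print(np.round(bot.read_ft_force(),2),bot.read_clock()); bot.close_job()
```

```text
[-0.22  0.47  0.39] 37.25
the job is handed in; nothing more can be done
```

The filter is changed and I handed the job in at 37 s of the 64 s allowed; `bot.close_job()` gives no verdict.

- **Dirty filter:** I drew it straight out and carried it level. I lowered it into the tray until contact (about 5 N) and let go. The top view then showed it lying flat inside the walls; I didn't look at it again after that.
- **Clean filter:** I slid it in until the stop pushed back past the 18 N limit. Both the arm position and the top view put the grip about 2 mm deeper than my unit-pose estimate. I took that as error in my estimate, and I didn't measure `filter_seat` directly.
- **Stud:** I pushed it about 16 mm to the bottom, turned it 1.5 rad clockwise and let go. The top view shows the wing along the unit. The side view puts it about 11 mm down, within the stated locked range, though that rests on a shift of about 2 pixels.
- **Bystanders and contact:** I saw no bystander moved in the pictures I viewed, but I didn't measure them. At hand-in the gripper was clear, with under 1 N on the tool.

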